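Check the ball sensor of a sensing prosthetic foot

TASK

Lightly touch the blue sensor pad at the ball of the upturned prosthetic foot with your fingertips and rest there for about a second, then lift off and press the green button on the tester box fully in to store the reading, and withdraw. Leave the foot lying as it is in its cradle, do not touch the white, yellow and black pads or the red button, and do not disturb or pick up anything on the bench.

Things in the scene. Friction and masses are not known exactly. Their poses are not given: they have to be found in the camera images.
- foot: Skin-coloured left prosthetic foot, loose, 0.5 to 1.1 kg, lying sole up in a fixed cradle that may face any way on the table. 245 mm long, 94 mm wide, 85 mm high. Origin: under its middle, 12 mm above the table; x points from heel to toes, z up; the big toe is on its +y side. The flat sole is at z = 85 mm and carries four round sensor pads. Press it only lightly: more than 15 N is too much
- ball_pad_top (a point): Centre of the top face of the blue pad (22 mm across), behind the big toe at the ball of the foot, at x = 45, y = 20 mm of the foot; the pad's top stands 8 mm above the sole, 105 mm above the table. z axis up
- ball_pad (a joint): Travel of the blue pad (m), the one to touch. It reads 0 at rest and grows as the pad is pressed down, to 6 mm at the stop; a soft return spring takes about 0.5 N to start and 4.6 N at the stop
- heel_pad_top (a point): Centre of the top face of the white pad (22 mm across), at the heel, at x = -85, y = 0 mm of the foot; the pad's top stands 8 mm above the sole, 105 mm above the table. z axis up
- heel_pad (a joint): Travel of the white heel pad (m), to be left alone. It reads 0 at rest and grows as the pad is pressed down, to 6 mm at the stop; a soft return spring takes about 0.5 N to start and 4.6 N at the stop
- outer_pad_top (a point): Centre of the top face of the yellow pad (22 mm across), at the outer edge, at x = 12, y = -24 mm of the foot, 55 mm from the blue one; the pad's top stands 8 mm above the sole, 105 mm above the table. z axis up
- outer_pad (a joint): Travel of the yellow pad (m), to be left alone. It reads 0 at rest and grows as the pad is pressed down, to 6 mm at the stop; a soft return spring takes about 0.5 N to start and 4.6 N at the stop
- toe_pad_top (a point): Centre of the top face of the black pad (22 mm across), under the big toe, at x = 100, y = 28 mm of the foot, 56 mm from the blue one; the pad's top stands 8 mm above the sole, 105 mm above the table. z axis up
- toe_pad (a joint): Travel of the black pad (m), to be left alone. It reads 0 at rest and grows as the pad is pressed down, to 6 mm at the stop; a soft return spring takes about 0.5 N to start and 4.6 N at the stop
- tester: Grey tester box with a dark screen and two buttons on its flat top, fixed to the table; 120 mm along its x, 150 mm along its y, 45 mm high. Origin: centre of its underside. The buttons are 74 mm apart along its y, on its -x half; which one is on which side varies
- store_top (a point): Centre of the top of the green store button (28 mm across, in a black round housing 44 mm across and 12 mm high), 63 mm above the table. z axis up
- store (a joint): Travel of the green button (m): 0 out, 6 mm fully in; it springs back; 1.5 N to start, 5 N fully in
- clear_top (a point): Centre of the top of the red clear button, made and sized like the green one; to be left alone
- clear (a joint): Travel of the red button (m): 0 out, 6 mm fully in
- clamp: Red tube clamp with a steel collar, loose, standing: 38 mm across with a lug, 42 mm high. Origin: centre of its underside
- pylon: Aluminium pylon tube with a dark foot ring, loose, standing: 37 mm across at the foot, 30 mm above, 110 mm high. Origin: centre of its underside
- driver: Screwdriver with a blue handle, loose, lying along its x: 170 mm long, 26 mm high. Origin: underside of its middle
There are look-alikes about, which are no part of the job. Leave any purple look-alike of the clamp alone. Several things look just like the driver: the one meant starts nearest to the robot's base.

How it is judged:
By the outcome, as a careful person would: the job done as asked, in the order asked, and still so for the second after the job is handed in, with the robot touching nothing.
It also fails if it takes over 38 s, if anything falls off the work surface, if the arm or the gripper's body presses on something with over 40 N, if the wrist force passes 120 N, or if a joint passes its speed limit or range.

ROBOT

A 6-joint arm with a two-finger parallel gripper is mounted at the origin on the work surface. World frame = base frame: x ahead of the robot, y to its left, z up, the work surface at z = 0. Lengths are in m, angles in rad, forces in N, time in s.
With the tool pointing down it reaches from about 0.35 to 1 m from the base axis. Payload 7.1 kg.
Tool frame: the origin (TCP) lies between the finger pads; the fingertips stand 22 mm ahead of it and the grasp point (between the pads) lies 3 mm ahead of it; z points along the fingers, y is the line along which they close (so a half turn about z gives the same grasp; the last joint's range is limited). The gripper opens to 85 mm and grips with 20 to 120 N. Pads are 22 mm wide; open, the fingers measure 114 mm over their backs; the gripper's body (76 mm by 85 mm) begins 54 mm behind the grasp point. The pads swing forward as they close: fully open they stand 13 mm farther back than shut.
Start: joints at [1.25, 0.423, 1.63, -0, 1.089, -0.019], TCP at [0.186, 0.597, 0.253] pointing down, gripper open.
Joint ranges: [-3, 3], [-0.9, 2.11], [0.09, 2.58], [-1.31, 4.45], [0.11, 2.69], [-2.54, 2.54]. Speed limits (rad/s): [2.39, 2.39, 3.01, 3.14, 3.14, 3.14].

INTERFACE

Orientations are given as a rotation vector (axis times angle).
In Python, from rig import manip gives the robot as it stands. The module is installed in compiled form; this text tells all that it offers. Calls block until the motion is done:
- manip.move_to(position, orientation): joint-space move of the TCP to a pose.
- manip.servo_line(position, orientation=None, rate=0.15): straight line of the TCP; orientation=None keeps the orientation; rate is the mean speed in m/s.
- manip.set_joints(angles): joint-space move.
- manip.command_gripper(opening, f_grip=None): finger opening in m; f_grip is the grip in N (None keeps the last); returns when the fingers have stopped.
- manip.hold(seconds).
- manip.solve_ik(position, orientation): joint angles nearest the present ones, or None.
- manip.camera(name): name is "scene" or "top" or "wrist"; returns a dict with "image" (400x640x3 uint8, red, green, blue), "fx", "fy", "cx", "cy" (pixels), "k1" (the pictures are not rectified: a ray, as slopes to the right and down, at radius r is drawn at 1 + k1 r^2 times it, then the intrinsics apply), "cam_to_world" (4x4, takes a point from camera to world coordinates); the wrist camera has in their place "mount" (4x4, takes a point from camera to tool coordinates, whose origin is the TCP and whose axes are the flange's). Camera axes: x right, y down, z forward; pixel columns grow to the right and rows downward; lengths in m; the calibration is good to about 2 mm. A picture is of the moment at which its call begins: read the wrist's pose just before it. There is no depth.
A pose or a line that the arm cannot do raises manip.IKError and nothing moves.
- manip.sign_off(): hands the job in; it is judged then, once.
Readings, each from a call of its own:
- manip.get_time(): time.
- manip.get_joint_positions(): joint angles.
- manip.get_joint_vel(): joint speeds.
- manip.get_tau(): joint torques, N m.
- manip.get_position(): TCP position.
- manip.get_ee_rot(): TCP orientation.
- manip.get_contact_force(): force on the tool from outside, world axes, zero at the start.
- manip.get_torque(): the same for the moment, N m.
- manip.get_width(): finger opening in m.
- manip.get_grip_force(): force on a finger pad.
Only numpy, scipy, OpenCV 4.12 (cv2) and the standard library are available. Lean on these libraries where they do the work, as an engineer would, in place of code of your own. Each camera call takes 0.05 s, during which the arm holds its last target. There are 200 camera calls.

## Working session

There is one attempt and no reset: what is moved stays moved. The work goes in short steps, each a Python script; the robot and the scene stay as the last script left them, time stands still between calls to the robot, and variables do not carry over. Pictures are saved under pics/ and viewed, at most 10 in all, crops included, and the job is handed in when it is done.

```bash
mkdir -p pics
python3 - <<'E'
from rig import manip
import cv2,pickle
d={n:manip.camera(n) for n in("scene","top")}
pickle.dump(d,open('cams.pkl','wb'))
for n in d: cv2.imwrite(f'pics/{n}.png',d[n]["image"][:,:,::-1])
print(manip.get_time(),manip.get_ee_rot(),d['top']['cam_to_world'])
E
```

```text
0.1 [-4.72196227e-01 -3.10567847e+00  2.17947437e-03] [[ 0.02760974 -0.97015988  0.24088899  0.27832201]
 [-0.99959409 -0.02510167  0.01347465  0.11547807]
 [-0.00702585 -0.24116324 -0.97045913  1.28933125]
 [ 0.          0.          0.          1.        ]]
```

View pics/top.png

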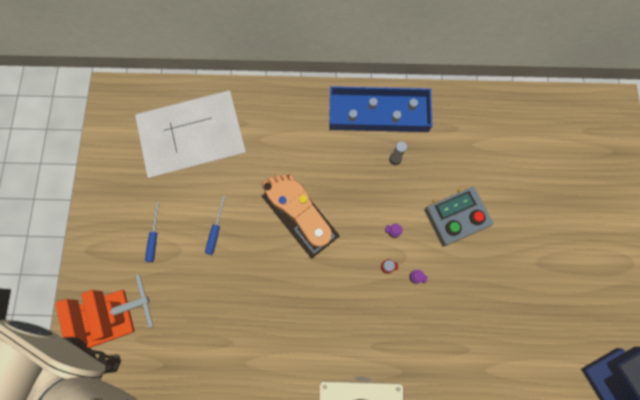

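View pics/scene.png

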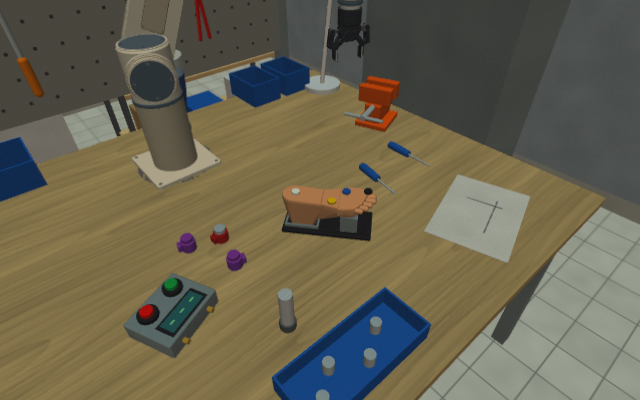

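Top view: blue pad is at (282,200), yellow (303,199), white (318,232) and black (267,186). The green button is at (454,227) and red at (478,216). The foot's toes point up-left. Next I localise these by colour.

```bash
cat > h.py <<'E'
import numpy as np,cv2
def ray(c,uv,T):
    K=np.array([[c['fx'],0,c['cx']],[0,c['fy'],c['cy']],[0,0,1.]])
    p=cv2.undistortPoints(np.array([[uv]],float),K,np.array([c['k1'],0,0,0.]))[0,0]
    return T[:3,3],T[:3,:3]@np.array([p[0],p[1],1])
def plane(c,uv,z,T=None):
    o,d=ray(c,uv,c['cam_to_world'] if T is None else T)
    return o+d*(z-o[2])/d[2]
R={'blue':((100,90,60),(125,255,255)),'yellow':((20,150,120),(32,255,255)),'white':((0,0,190),(180,45,255)),
   'black':((0,0,0),(180,255,50)),'green':((50,100,50),(75,255,255)),'red':((0,190,120),(4,255,255))}
def blob(im,col,near,rad):
    m=cv2.inRange(cv2.cvtColor(im,cv2.COLOR_RGB2HSV),*R[col])
    k=np.zeros_like(m);cv2.circle(k,tuple(near),rad,255,-1);m&=k
    M=cv2.moments(m,True)
    return (M['m10']/M['m00'],M['m01']/M['m00'],M['m00']) if M['m00'] else None
E
python3 - <<'E'
import pickle,numpy as np
from h import *
d=pickle.load(open('cams.pkl','rb'))
S={'blue':((282,200),(346,191)),'yellow':((303,199),(332,201)),'white':((318,232),(295,191)),'green':((454,227),(172,284)),'red':((478,216),(148,312))}
for n,(t,s) in S.items():
    z=.063 if n in('green','red') else .105
    for cn,p in(('top',t),('scene',s)):
        b=blob(d[cn]['image'],n,p,10); 
        print(n,cn,b and np.round(b,1), b and plane(d[cn],b[:2],z).round(4))
print('black',plane(d['top'],(267,186),.105),plane(d['scene'],(368,191),.105))
E
```

```text
blue top [282.  199.5  26. ] [0.5743 0.2212 0.105 ]
blue scene [346.1 190.6  38. ] [0.5786 0.2187 0.105 ]
yellow top [302.5 198.6  53. ] [0.5783 0.1664 0.105 ]
yellow scene [331.4 200.2  46. ] [0.5822 0.1643 0.105 ]
white top [318.3 232.3  47. ] [0.4881 0.122  0.105 ]
white scene None None
green top [454.1 226.9  95. ] [ 0.5203 -0.2467  0.063 ]
green scene [170.7 284.1 142. ] [ 0.5246 -0.2475  0.063 ]
red top [478.5 216.1  72. ] [ 0.552  -0.3146  0.063 ]
red scene [145.5 310.4 119. ] [ 0.5532 -0.3145  0.063 ]
black [0.61072839 0.26328463 0.105     ] [0.61698475 0.25961242 0.105     ]
```

Both views agree, and the spacings (blue–yellow 55 mm, blue–white 131 mm) match the description. I'll shut the fingers, go above the blue pad and take a close look.

```bash
cat >> h.py <<'E'
from scipy.spatial.transform import Rotation as Rn
def down(yaw): # tool y along world angle yaw
    a=(yaw+np.pi/2)/2
    return np.pi*np.array([np.cos(a),np.sin(a),0])
E
python3 - <<'E'
from rig import manip
from h import *
import pickle
manip.command_gripper(0.0)
P=[.576,.220,.24]
q0=np.array(manip.get_joint_positions())
c=[]
for yaw in np.deg2rad([160,-20]):
    q=manip.solve_ik(P,down(yaw))
    if q is not None: c.append((abs(np.array(q)[5]),yaw)); print(np.round(q,2))
yaw=min(c)[1]; manip.move_to(P,down(yaw)); manip.hold(.3)
T=np.eye(4);T[:3,:3]=Rn.from_rotvec(manip.get_ee_rot()).as_matrix();T[:3,3]=manip.get_position()
w=manip.camera('wrist');w['T']=T@w['mount'];w['yaw']=yaw
pickle.dump(w,open('w1.pkl','wb'));cv2.imwrite('pics/w1.png',w['image'][:,:,::-1])
print(np.rad2deg(yaw),manip.get_time(),T[:3,3],manip.get_contact_force(),manip.get_width())
E
```

```text
[ 0.35  0.43  1.66  0.    1.06 -2.45]
[ 0.35  0.43  1.66 -0.    1.06  0.69]
-20.0 3.175 [0.57579666 0.22053436 0.2400055 ] [ 0.03959061 -0.13411061 -0.59701433] 1.1696724612568085e-05
```

View pics/w1.png

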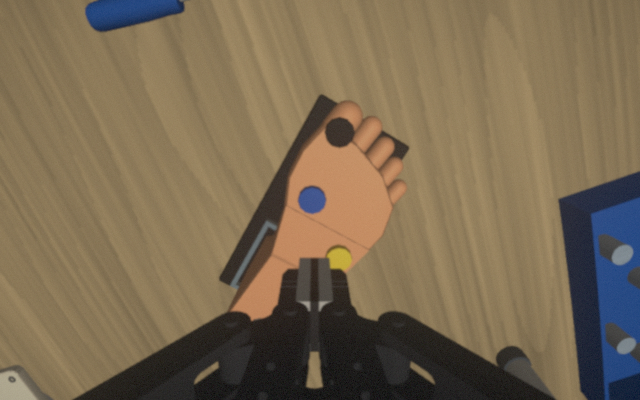

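The wrist view shows the blue pad at (312,200), clear of black (340,132) and yellow (340,258). I'll correct on that, then touch under force watch.

Run:
```python
from rig import manip
from h import *
import pickle
w=pickle.load(open('w1.pkl','rb'))
b=blob(w['image'],'blue',(312,200),22); p=plane(w,b[:2],.105,w['T']); print(b,p)
assert np.hypot(*(p[:2]-[.576,.220]))<.008
x,y=p[:2]
manip.servo_line([x,y,.14],rate=.12); manip.hold(.3)
f0=manip.get_contact_force()[2]
z=.130
while z>.1225:
    manip.servo_line([x,y,z],rate=.03); manip.hold(.1)
    f=manip.get_contact_force()[2]-f0; print(round(z,4),round(f,2))
    if f>2.0: break
    z-=.001
manip.hold(1.2)
print(manip.get_contact_force()[2]-f0,manip.get_position(),manip.get_time())
```

```text
(311.6361829025845, 199.62823061630218, 503.0) [0.5743248  0.22200593 0.105     ]
0.13 0.75
0.129 0.01
0.128 1.17
0.127 0.4
0.126 1.73
0.125 2.98
3.0184001424834026 [0.57442168 0.22202841 0.12504847] 7.9917
```

Contact held for over a second at about 3 N, with the pad pressed about 2 mm. Now lift off and go above the green button.

Run:
```python
from rig import manip
from h import *
import pickle
p=manip.get_position(); manip.servo_line([p[0],p[1],.22],rate=.12)
P=[.522,-.247,.22]; yaw=np.deg2rad(-20)
manip.move_to(P,down(yaw)); manip.hold(.3)
T=np.eye(4);T[:3,:3]=Rn.from_rotvec(manip.get_ee_rot()).as_matrix();T[:3,3]=manip.get_position()
w=manip.camera('wrist');w['T']=T@w['mount']
pickle.dump(w,open('w2.pkl','wb'));cv2.imwrite('pics/w2.png',w['image'][:,:,::-1])
m=cv2.inRange(cv2.cvtColor(w['image'],cv2.COLOR_RGB2HSV),*R['green']);n,_,s,c=cv2.connectedComponentsWithStats(m)
for i in range(1,n):
    if s[i,4]>100: print(s[i],c[i],plane(w,c[i],.063,w['T']))
t=manip.camera('top');cv2.imwrite('pics/t2.png',cv2.resize(t['image'][130:300,130:500,::-1],None,fx=2,fy=2))
print(manip.get_time(),manip.get_joint_positions())
```

```text
[296 178  33  33 856] [312.03971963 194.60514019] [ 0.52015351 -0.24742251  0.063     ]
11.0583 [-4.62010808e-01  3.94918075e-01  1.76308887e+00 -2.39641133e-05
  9.83599736e-01 -1.13413021e-01]
```

View pics/w2.png

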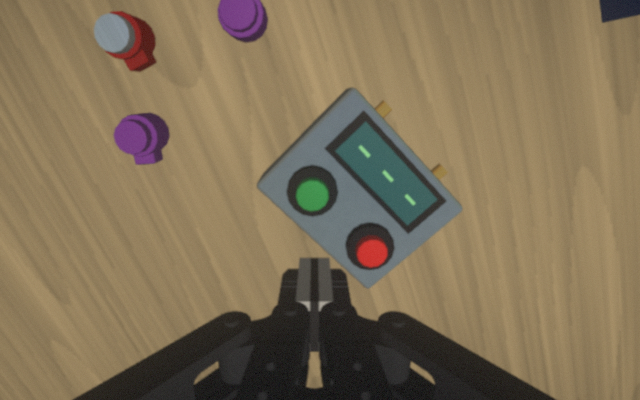

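View pics/t2.png

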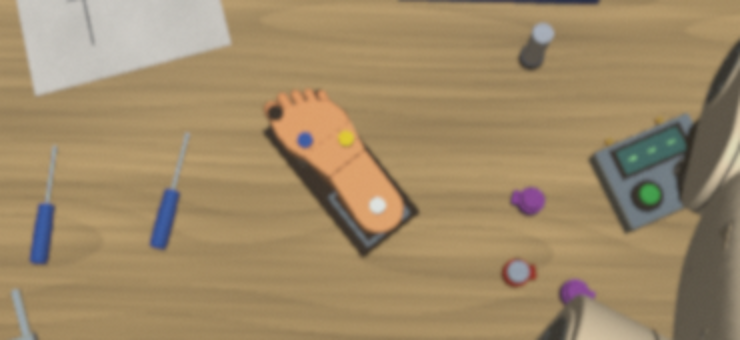

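The wrist view shows green at (312,195) → (0.520, −0.247), red at (372,252). The top crop shows the foot and bench items unmoved. Pressing green now.

Run:
```python
from rig import manip
from h import *
x,y=.5205,-.2474
manip.servo_line([x,y,.098],rate=.12); manip.hold(.3)
f0=manip.get_contact_force()[2]
for z in (.087,.083,.081,.080,.079,.0785,.078,.0775,.077,.0765,.076):
    manip.servo_line([x,y,z],rate=.03); manip.hold(.1)
    f=manip.get_contact_force()[2]-f0; print(z,manip.get_position()[2].round(4),round(f,2))
    if f>13: break
manip.hold(.4); print(manip.get_contact_force()[2]-f0,manip.get_position())
manip.servo_line([x,y,.22],rate=.15); manip.hold(.3)
print(manip.get_time(),manip.get_contact_force())
s=manip.camera('scene');cv2.imwrite('pics/s3.png',s['image'][:,:,::-1])
```

```text
0.087 0.0871 1.83
0.083 0.0831 4.1
0.081 0.0827 21.77
22.022655142673845 [ 0.52073541 -0.24751326  0.082765  ]
15.65 [-0.96287037 -0.00890093  0.66392291]
```

View pics/s3.png

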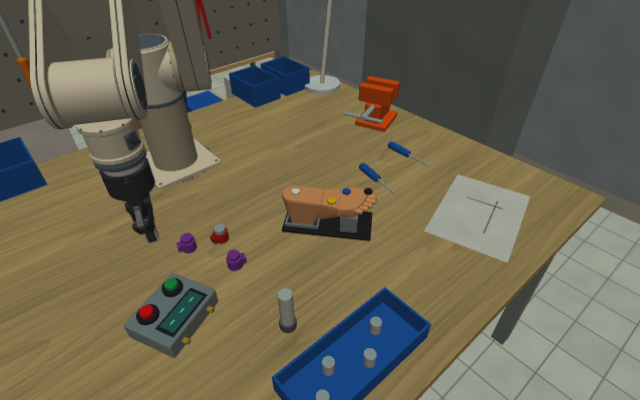

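The button met a hard stop at TCP z = 0.0827, about 3.5 mm higher than a 22 mm fingertip would give. A light touch on bare bench will give the true tip length and show whether that was full travel.

Run:
```python
from rig import manip
from h import *
x,y=.40,-.30
manip.servo_line([x,y,.20],rate=.2); manip.servo_line([x,y,.035],rate=.15); manip.hold(.2)
F=lambda:np.mean([(manip.hold(.02),manip.get_contact_force()[2])[1] for _ in range(5)])
f0=F()
for z in np.arange(.029,.0205,-.001):
    manip.servo_line([x,y,z],rate=.03)
    f=F()-f0; print(round(z,4),manip.get_position()[2].round(4),round(f,2))
    if f>5: break
manip.servo_line([x,y,.2],rate=.2)
print(manip.get_time())
```

```text
0.029 0.0288 0.29
0.028 0.028 0.5
0.027 0.027 0.64
0.026 0.026 0.03
0.025 0.025 0.32
0.024 0.024 0.42
0.023 0.023 0.61
0.022 0.0221 2.24
0.021 0.022 16.2
22.1917
```

The fingertips really are 22 mm ahead, so the stop was at tip z ≈ 0.061. That is only about 2.3 mm of button travel, so something blocked the press. I'll look closely at the saved picture and the tip geometry.

Run:
```python
from h import *
import pickle
w=pickle.load(open('w2.pkl','rb'));Mi=np.linalg.inv(w['mount'])
K=np.array([[w['fx'],0,w['cx']],[0,w['fy'],w['cy']],[0,0,1.]])
def proj(P,M): 
    P=np.atleast_2d(P); return cv2.projectPoints(P@M[:3,:3].T+M[:3,3],np.zeros(3),np.zeros(3),K,np.array([w['k1'],0,0,0.]))[0][:,0].round(1)
print(w['mount'].round(3),w['fx'],w['k1'])
print(proj([[0,0,.022],[.011,0,.022],[-.011,0,.022],[.011,.0145,.022],[.011,-.0145,.022],[.011,.0075,.022],[-.011,.0145,.0],[.011,.0145,0.]],Mi))
Wi=np.linalg.inv(w['T'])
for z in(.045,.057,.061,.063): print(z,proj([[.5202+r*np.cos(a),-.2474+r*np.sin(a),z] for r,a in((0,0),(.022,-1.92+np.pi/2),(.022,-1.92-np.pi/2),(.022,0),(.022,np.pi))],Wi).tolist())
im=w['image'][:,:,::-1]
a=cv2.resize(im[155:285,245:405],None,fx=5,fy=4.6*5/4.6,interpolation=cv2.INTER_CUBIC)[:600]
b=cv2.resize(im[150:290,240:420],None,fx=4,fy=4,interpolation=cv2.INTER_CUBIC)
cv2.imwrite('pics/c.png',b)
```

```text
[[ 0.    -0.949 -0.315  0.081]
 [ 1.     0.    -0.    -0.   ]
 [ 0.    -0.315  0.949 -0.121]
 [ 0.     0.     0.     1.   ]] 348.68346353609826 -0.05008028048519652
[[314.1 274.2]
 [314.1 252.7]
 [314.1 294.7]
 [346.2 252.7]
 [282.1 252.7]
 [330.7 252.7]
 [349.1 324. ]
 [351.  277.4]]
0.045 [[312.2, 188.8], [337.2, 188.8], [287.2, 188.7], [335.9, 180.5], [288.9, 196.9]]
0.057 [[312.1, 192.6], [338.1, 192.6], [286.2, 192.5], [336.7, 184.0], [287.9, 201.0]]
0.061 [[312.1, 193.9], [338.4, 193.9], [285.8, 193.9], [337.0, 185.2], [287.6, 202.4]]
0.063 [[312.1, 194.6], [338.6, 194.6], [285.6, 194.5], [337.2, 185.8], [287.4, 203.2]]
```

View pics/c.png

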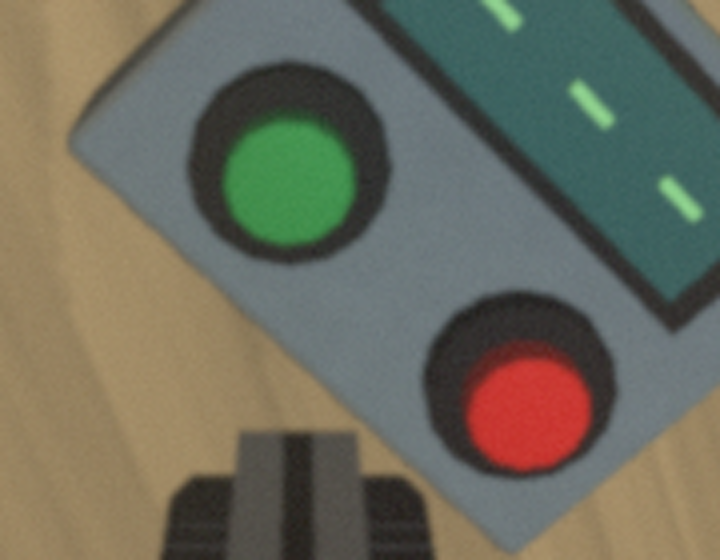

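The housing and button look as described, with the button proud of its rim at crop (290,180), so the stop isn't explained yet. I'll press again with averaged forces and photograph it while pressed; the clock stands still while I look.

Run:
```python
from rig import manip
from h import *
x,y=.5202,-.2474
manip.servo_line([x,y,.20],rate=.22); manip.servo_line([x,y,.092],rate=.16); manip.hold(.15)
F=lambda:np.mean([(manip.hold(.02),np.array(manip.get_contact_force()))[1] for _ in range(6)],axis=0)
f0=F()
for z in (.088,.087,.086,.085,.084,.083,.082,.081,.080):
    manip.servo_line([x,y,z],rate=.03)
    f=F()-f0; print(z,np.round(manip.get_position(),4),f.round(2),np.round(manip.get_torque(),2))
    if f[2]>15: break
w=manip.camera('wrist')['image'];s=manip.camera('scene')['image']
a=cv2.resize(w[120:320,220:420],(600,600),interpolation=3)[:, :400+200]
b=cv2.resize(s[240:340,110:210],(600,600),interpolation=3)
cv2.imwrite('pics/p.png',cv2.resize(np.hstack([a,b]),(800,400))[:,:,::-1])
print(manip.get_time())
```

```text
0.088 [ 0.5205 -0.2475  0.0882] [1.06 0.29 1.85] [-0.06 -0.16  0.01]
0.087 [ 0.5205 -0.2475  0.0871] [1.69 0.17 1.95] [-0.05 -0.34 -0.05]
0.086 [ 0.5204 -0.2475  0.0861] [ 1.77 -0.07  2.51] [-0.11 -0.42  0.  ]
0.085 [ 0.5204 -0.2475  0.0851] [ 2.51 -0.01  3.61] [-0.1  -0.49 -0.03]
0.084 [ 0.5203 -0.2475  0.0841] [ 2.93 -0.54  4.12] [-0.12 -0.55 -0.04]
0.083 [ 0.5204 -0.2475  0.0831] [ 2.93 -0.35  4.6 ] [-0.15 -0.51 -0.02]
0.082 [ 0.5204 -0.2475  0.0829] [ 0.31  0.67 13.14] [ 0.16 -0.05 -0.06]
0.081 [ 0.5205 -0.2475  0.0828] [-2.25  2.18 21.75] [0.27 0.41 0.02]
26.95
```

View pics/p.png

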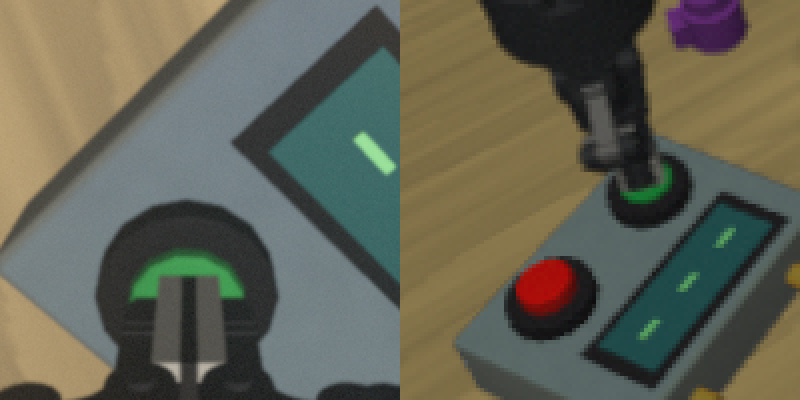

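Force rises from 1.85 N at 0.088 to 4.6 N at 0.083, then hits a hard stop. That matches the 1.5–5 N spring over the full 6 mm. The picture shows green flush in its housing, at right-crop (655,190), while red stands proud at (545,287), so the button is fully in. Withdrawing and handing in.

Run:
```python
from rig import manip
manip.servo_line([.5202,-.2474,.22],rate=.15); manip.hold(.4)
print(manip.get_time(),manip.get_contact_force(),manip.sign_off())
```

```text
the job is handed in; nothing more can be done
28.425 [-0.4765537   0.13161329  0.93700866] None
```

I touched the blue pad at about 3 N for over a second, lifted off, pressed the green button fully in, withdrew and handed the job in at 28.4 s. I pressed green a second time to confirm it was fully in, and touched bare bench once in between to check the fingertip length; pictures showed the foot and bench items unmoved.

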